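# Draw a bottle carrier out of an analyser's loading dock with a hook

### The arm

A 6-joint arm with a two-finger parallel gripper is mounted at the origin on the work surface. World frame = base frame: x ahead of the robot, y to its left, z up, the work surface at z = 0. Lengths are in m, angles in rad, forces in N, time in s.
With the tool pointing down it reaches from about 0.275 to 0.875 m from the base axis. Payload 12.5 kg.
Tool frame: the origin (TCP) lies on the centre line of the jaws, within the pads' length; the fingertips stand r.finger_overhang ahead of it and the grasp point (between the pads) lies 3 mm ahead of it (r.finger_overhang is the distance from the TCP to the fingertips, in m); z points along the fingers, y is the direction in which the jaws open and shut (so a half turn about z gives the same grasp; the last joint's range is limited). The gripper opens to 85 mm and grips with 20 to 120 N. Pads are 22 mm wide; open, the fingers measure 114 mm over their backs; the gripper's body (76 mm by 85 mm) begins 54 mm behind the grasp point. The pads swing forward as they close: fully open they stand 13 mm farther back than shut.
Start: joints at [1.154, 0.351, 1.652, -0, 1.139, -0.085], TCP at [0.179, 0.52, 0.232] pointing down, gripper open.
Joint ranges: [-2.75, 2.75], [-0.79, 2.1], [0.01, 2.65], [-1.57, 4.71], [0.07, 3.14], [-2.87, 2.87]. Speed limits (rad/s): [2.22, 2.22, 2.79, 3.14, 3.14, 3.14].

### API

Orientations are given as a unit quaternion [x, y, z, w].
In Python, from cell import r, optics gives the robot as it stands. The module is installed in compiled form; this text tells all that it offers. Calls block until the motion is done:
- r.move_to(position, orientation): joint-space move of the TCP to a pose.
- r.move_linear(position, rot=None, vel=0.15): straight line of the TCP; rot=None keeps the orientation; vel is the mean speed in m/s.
- r.set_joints(angles): joint-space move.
- r.set_gripper(opening, squeeze=None): opening from 0.0 (shut) to 1.0 (fully open); squeeze is the grip in N (None keeps the last); returns when the fingers have stopped.
- r.sleep(seconds).
- r.inverse_kinematics(position, orientation): joint angles nearest the present ones, or None.
- optics.get_image(name): name is "scene" or "top" or "wrist"; returns a dict with "pixels" (384x512x3 uint8, red, green, blue), "depth" (384x512 float32, m along the optical axis (not along the pixel's ray), 0 where there is no reading), "fx", "fy", "cx", "cy" (pixels), "D" ([k1, k2, p1, p2, k3] as OpenCV has them; the pictures are not rectified), "camera_from_world" (4x4, takes a point from world to camera coordinates); the wrist camera has in their place "mount" (4x4, takes a point from camera to tool coordinates, whose origin is the TCP and whose axes are the flange's). Camera axes: x right, y down, z forward; pixel columns grow to the right and rows downward; lengths in m; the calibration is good to about 2 mm. A picture is of the moment at which its call begins: read the wrist's pose just before it.
A pose or a line that the arm cannot do raises r.PlanningError and nothing moves.
- r.hand_in(): hands the job in, once; it reports no verdict.
Readings, each from a call of its own:
- r.current_t(): time.
- r.current_q(): joint angles.
- r.current_qvel(): joint speeds.
- r.current_effort(): joint torques, N m.
- r.current_tool_pos(): TCP position.
- r.current_ee_rot(): TCP orientation.
- r.current_contact_force(): force on the tool from outside, world axes, zero at the start.
- r.current_torque(): the same for the moment, N m.
- r.current_opening(): opening from 0.0 (shut) to 1.0 (fully open).
Only numpy, scipy, OpenCV 4.12 (cv2) and the standard library are available. Lean on these libraries where they do the work, as an engineer would, in place of code of your own. Each camera call takes 0.05 s, during which the arm holds its last target.

### The job

Take the hook from its rest, drop its prong into the loop of the carrier that holds the two round bottles and draw that carrier straight out until all of it is out of its lane, standing on the front part of the deck. Then unhook it and lay the hook back on its rest as it was. Keep the gripper off the carriers, and leave the tube carrier where it is.

Things in the scene. Friction and masses are not known exactly. Their poses are not given: they have to be found in the camera images.
- hook_grip (a point): Centre of the wooden handle (100 x 18 x 26 high mm, 0.12 kg) of a hook tool lying level on its rest: grip here. x along the handle to the hook, z up. An 8 mm steel rod leaves its +x end and turns straight down 75 ahead of this point; the prong's tip is 64 below it. The rest, fixed left or right of the dock: two posts 60 high, 20 long, 50 wide, their middles 40 before and behind this point.
- bottle_carrier: Grey block 110 x 78 x 30 high mm with two fixed white round bottles (46 wide, tops 70 above origin); 0.25 to 0.49 kg, pull 2 to 6 N. Flat level loop of 6 mm steel rod on its front end. Origin: centre of the loop's opening, at rod height, 26 above the block's underside. x towards the block, z up. Opening 39 wide (y), 42 long: front bar's inside at x = -21, block from x = 21 to 131.
- tube_carrier: The same block and loop, same origin and axes, but holding eight thin capped tubes in two rows (tops 46 above the origin). It stays docked.
- dock: Analyser's dock, fixed: dark deck 6 mm thick, 316 wide, three lanes at y = -100, 0, 100 between dividers 26 high, white housing 80 high behind x = 135. Origin on the bench, mid-width, at the dividers' front ends; x into the machine (carriers come out along -x), z up. Bare deck reaches x = -190. Carriers start in line with it, loops at x = -35 to -10; the third lane holds a low block without loop.

How it is judged:
By the outcome, as a careful person would: the job done as asked, in the order asked, and still so for the second after the job is handed in, with the robot touching nothing.
It also fails if it takes over 53 s, if anything falls off the work surface, if the arm or the gripper's body presses on something with over 40 N, if the wrist force passes 120 N, or if a joint passes its speed limit or range.

## Working session

There is one attempt and no reset: what is moved stays moved. The work goes in short steps, each a Python script; the robot and the scene stay as the last script left them, time stands still between calls to the robot, and variables do not carry over. Pictures are saved under pics/ and viewed, and the job is handed in when it is done.

```bash
mkdir -p pics; ls
python3 - <<'E'
from cell import r, optics
import numpy as np, cv2, pickle
print(r.current_t(), r.current_tool_pos(), r.current_ee_rot(), r.finger_overhang)
d={}
for n in ("scene","top","wrist"):
    im=optics.get_image(n); d[n]=im
    cv2.imwrite(f"pics/a_{n}.png", im["pixels"][:,:,::-1])
    print(n,{k:np.round(v,3).tolist() for k,v in im.items() if k not in("pixels","depth")})
pickle.dump(d,open("a.pkl","wb"))
E
```

```text
pics
0.0 [0.17898708 0.51971089 0.23183925] [ 1.65146125e-01  9.86268928e-01 -5.76766256e-04 -1.64541067e-04] 0.022
scene {'fx': 379.739, 'fy': 379.739, 'cx': 257.379, 'cy': 188.492, 'D': [-0.013, 0.0, 0.0, 0.0, 0.0], 'camera_from_world': [[-0.527, 0.85, 0.007, 0.302], [0.435, 0.276, -0.857, -0.178], [-0.73, -0.448, -0.515, 1.395], [0.0, 0.0, 0.0, 1.0]]}
top {'fx': 490.274, 'fy': 490.274, 'cx': 257.987, 'cy': 180.737, 'D': [-0.171, 0.0, 0.0, 0.0, 0.0], 'camera_from_world': [[0.026, -1.0, -0.017, 0.009], [-0.987, -0.023, -0.157, 0.597], [0.157, 0.02, -0.987, 1.261], [0.0, 0.0, 0.0, 1.0]]}
wrist {'fx': 344.18, 'fy': 344.18, 'cx': 256.969, 'cy': 190.959, 'D': [0.019, 0.0, 0.0, 0.0, 0.0], 'mount': [[-0.0, -0.953, -0.303, 0.077], [1.0, -0.0, 0.0, 0.0], [-0.0, -0.303, 0.953, -0.143], [0.0, 0.0, 0.0, 1.0]]}
```

View pics/a_scene.png

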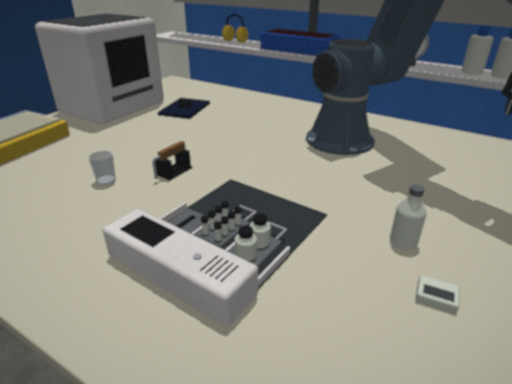

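View pics/a_top.png

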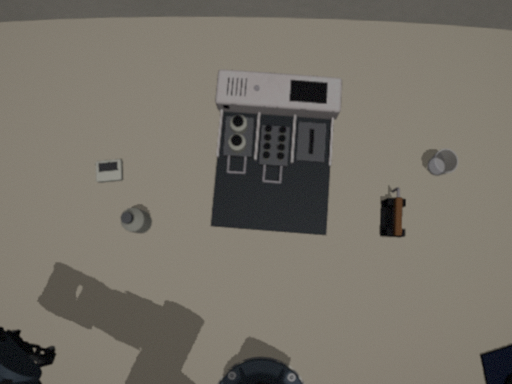

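View pics/a_wrist.png

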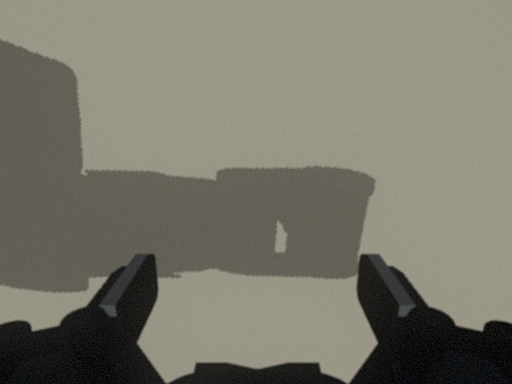

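The top view shows the dock, with the bottle carrier's loop near px (236,165), the tube carrier's loop near (272,174), and the hook on its rest near (398,215) with the rod end near (393,190). Next I'll zoom in and get positions from depth.

```bash
cat > h.py <<'E'
import numpy as np, cv2
def K(im): return np.array([[im["fx"],0,im["cx"]],[0,im["fy"],im["cy"]],[0,0,1.]])
def cfw(im):return np.array(im["camera_from_world"])
def cloud(im):
    h,w=im["depth"].shape
    u,v=np.meshgrid(np.arange(w),np.arange(h))
    n=cv2.undistortPoints(np.stack([u.ravel(),v.ravel()],1).astype(np.float64)[:,None],K(im),np.array(im["D"])).reshape(h,w,2)
    z=im["depth"].astype(float)
    pc=np.dstack([n[...,0]*z,n[...,1]*z,z])
    T=np.linalg.inv(cfw(im))
    return pc@T[:3,:3].T+T[:3,3]
def onplane(im,uv,z):
    n=cv2.undistortPoints(np.array(uv,float).reshape(-1,1,2),K(im),np.array(im["D"]))[:,0]
    T=np.linalg.inv(cfw(im)); d=np.c_[n,np.ones(len(n))]@T[:3,:3].T; o=T[:3,3]
    return o+d*((z-o[2])/d[:,2])[:,None]
def proj(im,P):
    T=cfw(im); p,_=cv2.projectPoints(np.array(P,float).reshape(-1,3),cv2.Rodrigues(T[:3,:3])[0],T[:3,3],K(im),np.array(im["D"]))
    return p[:,0]
def wristcfw(im,pos,q):
    from scipy.spatial.transform import Rotation as R
    T=np.eye(4);T[:3,:3]=R.from_quat(q).as_matrix();T[:3,3]=pos
    im["camera_from_world"]=np.linalg.inv(T@np.array(im["mount"]))
E
python3 - <<'E'
import pickle,numpy as np,cv2
from h import *
d=pickle.load(open("a.pkl","rb")); im=d["top"]
px=im["pixels"][:,:,::-1]
a=cv2.convertScaleAbs(cv2.resize(px[60:245,200:350],None,fx=4,fy=4,interpolation=cv2.INTER_CUBIC)[:600],alpha=1.8); 
cv2.imwrite("pics/b1.png",cv2.resize(px[90:240,205:345],(560,600),interpolation=cv2.INTER_CUBIC)*1)
cv2.imwrite("pics/b2.png",cv2.convertScaleAbs(cv2.resize(px[175:245,365:420],None,fx=8,fy=8,interpolation=cv2.INTER_CUBIC),alpha=1.8))
C=cloud(im)
# handle
for (u0,u1,v0,v1,za,zb) in [(375,415,180,245,.06,.13)]:
    s=C[v0:v1,u0:u1].reshape(-1,3); m=(s[:,2]>za)&(s[:,2]<zb); print(m.sum(), s[m].min(0),s[m].max(0),s[m].mean(0), np.percentile(s[m][:,2],[10,50,90]))
# deck corners (6mm)
print(onplane(im,[[219,157],[212,227],[326,234],[330,160]],.006))
print("loopZ guess",onplane(im,[[236,172]],.032))
for y in range(184,242,4): print(y,[int(1000*z) for z in C[y,380:412,2]])
E
```

```text
457 [ 0.45759757 -0.36800587  0.06004288] [ 0.58497196 -0.31590243  0.09401108] [ 0.51035598 -0.34053695  0.07863459] [0.06176963 0.08400417 0.08951191]
[[ 0.66731625  0.13464755  0.006     ]
 [ 0.47246832  0.14638332  0.006     ]
 [ 0.46101717 -0.16399417  0.006     ]
 [ 0.66599618 -0.17393042  0.006     ]]
loopZ guess [[0.62146214 0.08410375 0.032     ]]
184 [6, 1, 0, 2, 1, 1, 0, 2, 2, 1, 0, 0, -1, 4, 0, 2, 0, 3, 4, 5, -2, 5, 6, 3, 3, 0, -2, 0, -1, 5, 0, 3]
188 [2, 1, 2, 0, 5, 2, -2, -3, 2, 0, 6, 2, -1, 0, 0, 57, 66, 73, 75, 6, 0, -2, 5, 1, 0, 4, -1, 2, 0, 1, 2, 10]
192 [2, -1, 3, -2, 5, 2, -1, 3, 0, 2, 3, -4, 15, 15, -1, 0, 3, 76, 79, 76, 5, 2, 0, 2, 0, 5, 1, 3, 0, -2, 5, 1]
196 [6, 0, -2, 0, -1, 3, 0, 0, 2, 2, -1, 2, 5, 3, 2, 0, 0, 79, 77, -1, 5, 4, 0, -3, 6, 4, 5, 0, -3, 2, 1, 2]
200 [4, 8, 10, 14, 25, 34, 47, 54, 59, 60, 57, 60, 58, 55, 64, 76, 86, 84, 86, 84, 83, 82, 65, 55, 62, 59, 0, -2, 0, 1, 0, 0]
204 [0, 8, 9, 21, 27, 38, 47, 54, 60, 63, 65, 63, 56, 65, 73, 73, 84, 86, 91, 89, 88, 87, 62, 60, 61, 61, -4, -2, 0, 4, 2, 1]
208 [0, 5, 8, 7, 4, 8, 8, 7, 9, 4, 7, 11, 8, 10, 67,
[... 310 characters left out ...]
 11, 9, 13, 8, 8, 9, 9, 8, 2, 9, 6, 10, 10, 80, 86, 88, 87, 85, 88, 88, 88, 5, 2, 0, 3, 0, 0, 3, 2, -1, 7]
224 [3, 9, 13, 11, 10, 13, 8, 6, 12, 9, 8, 11, 6, 69, 80, 84, 87, 88, 80, 84, 83, 88, 4, 5, 0, -4, -3, 3, 4, 7, 3, 1]
228 [8, 11, 10, 9, 3, 8, 12, 62, 62, 12, 15, 9, 4, 70, 77, 77, 87, 88, 85, 91, 86, 88, 61, 59, 3, 2, 7, 1, 2, 0, -2, 1]
232 [9, 11, 6, 24, 37, 45, 53, 62, 63, 65, 58, 62, 60, 74, 82, 88, 91, 90, 85, 89, 88, 88, 65, 61, 66, 58, -2, -1, -1, 2, -2, 5]
236 [6, 3, 4, 1, 5, 0, 5, -2, 4, 4, 14, 15, 14, 24, 26, 25, 32, 31, 32, 39, 37, 38, 47, 49, 0, -1, 0, 1, -2, 0, 3, 0]
240 [5, 1, -3, 5, -1, 4, -4, 5, -2, 2, 7, -1, 2, 4, -3, 0, 0, 0, -2, 0, 2, 0, 2, 0, 1, 0, -1, 1, 0, 0, 1, 1]
```

```bash
sleep 3; ls pics
```

```text
a_scene.png
a_top.png
a_wrist.png
b1.png
b2.png
```

View pics/b1.png

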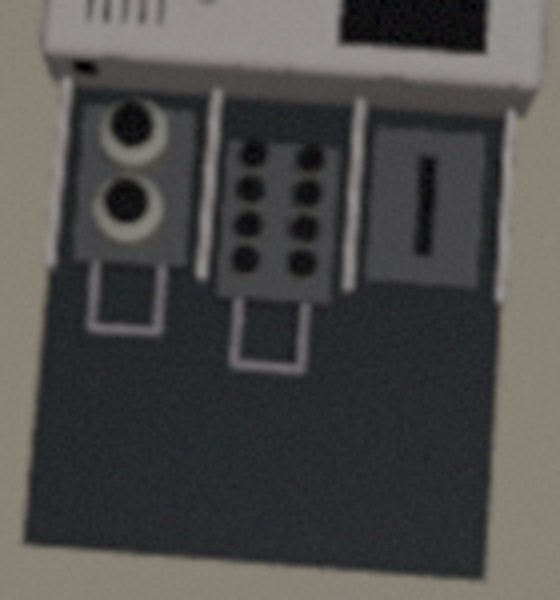

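View pics/b2.png

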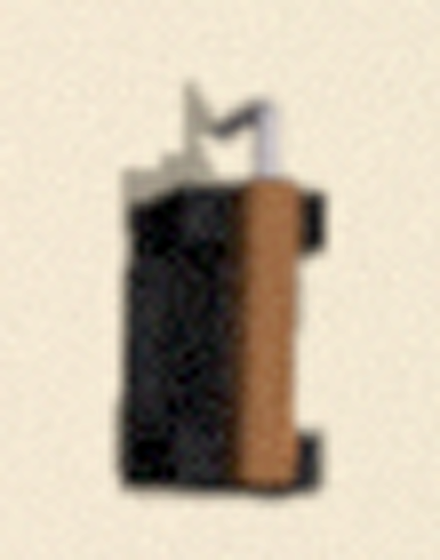

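The close-ups show the bottle carrier in the left lane, with its loop bar at px ~(236,172) full-res. The brown handle is centred near (398,216), and the rod runs up to about (398,188). I'll make a coarse estimate, then take a wrist view over the hook.

```bash
cat >> h.py <<'E'
from scipy.spatial.transform import Rotation as R
def qdown(yaw): # tool z down, tool x at world yaw
    c,s=np.cos(yaw),np.sin(yaw)
    return R.from_matrix(np.array([[c,s,0],[s,-c,0],[0,0,-1.]])).as_quat()
def shot(name):
    from cell import r,optics
    p=np.array(r.current_tool_pos());q=np.array(r.current_ee_rot())
    im=optics.get_image("wrist"); wristcfw(im,p,q)
    import pickle; pickle.dump(im,open(name+".pkl","wb"))
    cv2.imwrite(f"pics/{name}.png",im["pixels"][:,:,::-1]); return im
E
python3 - <<'E'
import pickle
from h import *
from cell import r
im=pickle.load(open("a.pkl","rb"))["top"]; C=cloud(im)
s=C[198:240,388:408].reshape(-1,3); col=im["pixels"][198:240,388:408].reshape(-1,3).astype(int)
m=(s[:,2]>.08)&(s[:,2]<.095)&(col[:,0]>col[:,2]*1.5); p=s[m]
rc=cv2.minAreaRect((p[:,:2]*1000).astype(np.float32)); print(m.sum(),rc)
c=p[:,:2].mean(0); c=np.array(rc[0])/1000; print(c)
q=qdown(0.0)
j=r.inverse_kinematics([c[0]-0.03,c[1],.25],q); print(j)
if j is not None:
    r.move_to([c[0]-0.03,c[1],.25],q); shot("w1"); print(r.current_t(),r.current_q())
E
```

```text
256 ((506.0063781738281, -341.79632568359375), (18.97705078125, 96.29347229003906), 87.42062377929688)
[ 0.50600638 -0.34179633]
[-7.02171339e-01  3.99431409e-01  1.53522337e+00 -4.44089210e-16
  1.20693788e+00  8.68624987e-01]
3.3917 [-7.01203314e-01  3.99391621e-01  1.53529511e+00  6.78546178e-05
  1.20692873e+00  8.68561772e-01]
```

```bash
sleep 12; ls pics
```

```text
a_scene.png
a_top.png
a_wrist.png
b1.png
b2.png
w1.png
```

View pics/w1.png

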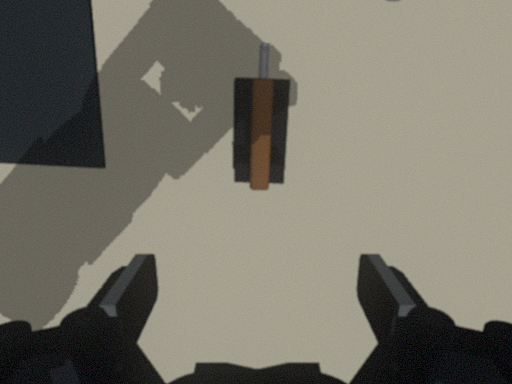

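The wrist view shows the brown handle from px (260,189) to (263,79), with the rod continuing to (264,44). The deck's right front corner is at (104,166). I'll segment the handle on its top plane.

Run:
```python
import pickle
from h import *
im=pickle.load(open("w1.pkl","rb"))
c=im["pixels"].astype(int); m=((c[...,0]>c[...,2]*1.6)&(c[...,0]>50)).astype(np.uint8)
n,l,st,ce=cv2.connectedComponentsWithStats(m); k=1+st[1:,4].argmax(); print(st[k])
C=cloud(im); mm=cv2.erode((l==k).astype(np.uint8),np.ones((3,3)))>0; print("z",np.percentile(C[mm][:,2],[5,25,50,75,95]))
vs,us=np.nonzero(l==k)
ctr=[];
for v in range(vs.min()+4,vs.max()-14,2):
    u=us[vs==v]; ctr.append([(u.min()+u.max())/2,v])
P=onplane(im,ctr,.086); a=np.polyfit(P[:,0],P[:,1],1); print("yaw deg",np.degrees(np.arctan(a[0])))
f=onplane(im,[[263,vs.min()],[260,vs.max()]],.086); print(f, vs.min(),vs.max()); 
near_b=onplane(im,[[260,vs.max()]],.06); print("near bottom",near_b)
far=f[0,0]; 
for x in (far-.05,): print("grip",x,np.polyval(a,x))
# rod at its far end; rod height .073
print("rod end", onplane(im,[[264,44]],.073), onplane(im,[[264,62]],.073))
print("deck corner",onplane(im,[[104,166]],.006))
```

```text
[ 249   79   25  110 2106]
z [0.08587923 0.08658735 0.08709507 0.0875795  0.08832613]
yaw deg -2.189945428836118
[[ 0.55652827 -0.34639878  0.086     ]
 [ 0.46005323 -0.34421177  0.086     ]] 79 188
near bottom [[ 0.4520734  -0.34445717  0.06      ]]
grip 0.5065282692319796 -0.34461879652612765
rod end [[ 0.58499509 -0.34728668  0.073     ]] [[ 0.57062292 -0.34739311  0.073     ]]
deck corner [[ 0.46173585 -0.16575498  0.006     ]]
```

Run:
```python
from h import *
from cell import r
yaw=np.radians(-2.2); q=qdown(yaw)
g=np.array([.507,-.3445])
r.move_to([g[0],g[1],.16],q)
r.move_linear([g[0],g[1],.0765],vel=.12)
print(r.current_contact_force(),r.current_tool_pos())
r.set_gripper(0.1,squeeze=110)
print(r.current_opening(),r.current_contact_force(),r.current_tool_pos(),r.current_torque())
p=np.array(r.current_tool_pos())
r.move_linear([g[0],g[1],.19],vel=.15)
print(r.current_opening(),r.current_contact_force(),r.current_torque(),r.current_t())
shot("w2")
from cell import optics; import pickle
im=optics.get_image("scene"); pickle.dump(im,open("s2.pkl","wb"))
cv2.imwrite("pics/s2.png",cv2.resize(im["pixels"][80:240,100:260,::-1],None,fx=3.5,fy=3.5))
```

```text
[ 0.04094234  0.40165671 -0.51492835] [ 0.50743964 -0.34490895  0.07752185]
0.17272256109736636 [-1.24193491  1.07325175  6.2098383 ] [ 0.50712904 -0.34460802  0.07708558] [0.20627034 0.31507273 0.05435357]
0.16982337140284698 [-0.71165928  0.38086842 -0.48051055] [ 0.00379502  0.01866299 -0.06159629] 6.2583
```

```bash
sleep 15; ls pics
```

```text
a_scene.png
a_top.png
a_wrist.png
b1.png
b2.png
s2.png
w1.png
w2.png
```

View pics/w2.png

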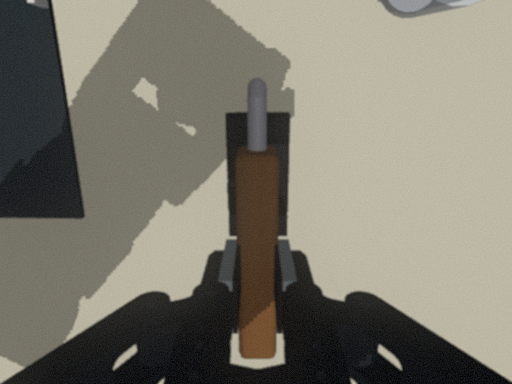

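View pics/s2.png

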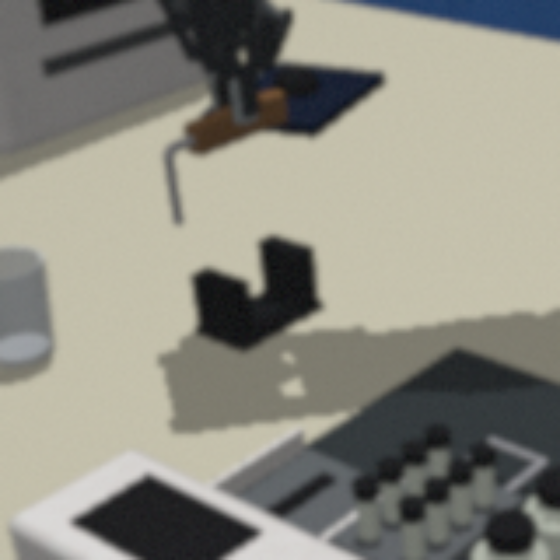

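The hook is held level, its rod centred at column 257 with the bend at (257,79). The rest stands undisturbed. Next I'll carry it across and look at the loop.

Run:
```python
from h import *
from cell import r
import pickle
im=pickle.load(open("w2.pkl","rb")); C=cloud(im)
T=np.linalg.inv(im["camera_from_world"])@np.linalg.inv(np.array(im["mount"])) if 0 else None
for v in (100,160,200,230,300,350): print(v, C[v,252:264].mean(0).round(4))
print(onplane(im,[[257,79]],.183+.004), onplane(im,[[257,120]],.191))
yaw=np.radians(-2.2); q=qdown(yaw)
r.move_to([.535,.087,.165],q)
r.sleep(.2)
shot("w3"); print(r.current_t(),r.current_tool_pos())
```

```text
100 [ 0.5775 -0.3472  0.1897]
160 [ 0.5551 -0.3463  0.1985]
200 [ 0.5386 -0.3457  0.1989]
230 [ 0.5253 -0.3452  0.1989]
300 [ 0.4914 -0.3439  0.1993]
350 [ 0.464  -0.3429  0.1993]
[[ 0.585485   -0.34729722  0.187     ]] [[ 0.56984508 -0.34669884  0.191     ]]
8.2 [0.5351642  0.08645015 0.16499088]
```

```bash
sleep 12; ls pics
```

```text
a_scene.png
a_top.png
a_wrist.png
b1.png
b2.png
s2.png
w1.png
w2.png
w3.png
```

View pics/w3.png

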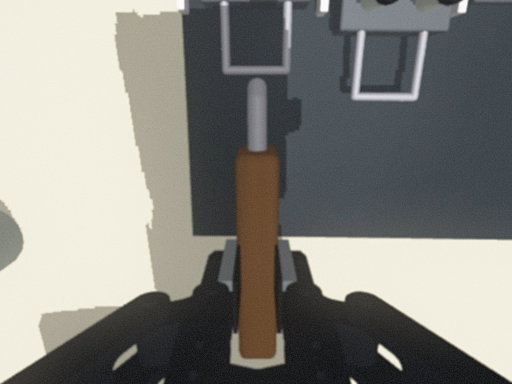

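The loop's front bar is at row 70, columns 224–290, and its sides run up at 226 and 288. The block's front is near row 2, and the deck's front edge runs (193,235)–(511,239).

Run:
```python
from h import *
import pickle
im=pickle.load(open("w3.pkl","rb"))
g=im["pixels"].astype(float).mean(2)
# subpixel: bar row centre at several cols; side col centre at several rows
def cen(s): s=s-np.median(s); s=np.clip(s,0,None); s[s<.4*s.max()]=0; return (s*np.arange(len(s))).sum()/s.sum()
bar=[[u,60+cen(g[60:80,u])] for u in range(232,284,4)]
L=[[215+cen(g[v,215:240]),v] for v in range(8,64,6)]
Rr=[[278+cen(g[v,278:300]),v] for v in range(8,64,6)]
B,Lw,Rw=[onplane(im,x,.033) for x in (bar,L,Rr)]
print(np.round(bar[::4],1),np.round(L[::3],1),np.round(Rr[::3],1))
print("yaw bar",np.degrees(np.arctan(-np.polyfit(B[:,1],B[:,0],1)[0])),"L",np.degrees(np.arctan(np.polyfit(Lw[:,0],Lw[:,1],1)[0])),"R",np.degrees(np.arctan(np.polyfit(Rw[:,0],Rw[:,1],1)[0])))
print(B.mean(0),Lw.mean(0),Rw.mean(0))
# front deck edge
fe=[[u,225+np.abs(np.diff(g[225:250,u])).argmax()+.5] for u in (200,215,330,360,400,440,480,505)]
le=[[170+np.abs(np.diff(g[v,170:215])).argmax()+.5,v] for v in range(30,230,20)]
F=onplane(im,fe,.006); E=onplane(im,le,.006); print(np.round(fe,1).tolist(),np.round(le,1).tolist())
a=np.polyfit(F[:,1],F[:,0],1);print("dock yaw front",np.degrees(np.arctan(-a[0])),a); b=np.polyfit(E[:,0],E[:,1],1);print("left",np.degrees(np.arctan(b[0])))
print("corner L",onplane(im,[[193,236]],.006))
```

```text
[[232.   69.5]
 [248.   69.5]
 [264.   69.5]
 [280.   69.5]] [[223.7   8. ]
 [224.6  26. ]
 [225.   44. ]
 [225.5  62. ]] [[287.6   8. ]
 [287.5  26. ]
 [287.8  44. ]
 [286.5  62. ]]
yaw bar -2.1803233844573593 L -2.079407710473477 R -1.9575484630906888
[0.62189157 0.0835146  0.033     ] [0.64627243 0.10533453 0.033     ] [0.64446312 0.0596288  0.033     ]
[[200.0, 235.5], [215.0, 235.5], [330.0, 237.5], [360.0, 237.5], [400.0, 237.5], [440.0, 238.5], [480.0, 238.5], [505.0, 239.5]] [[182.5, 30.0], [183.5, 50.0], [184.5, 70.0], [185.5, 90.0], [186.5, 110.0], [187.5, 130.0], [188.5, 150.0], [189.5, 170.0], [190.5, 190.0], [191.5, 210.0]]
dock yaw front -2.952283132746908 [0.05157271 0.46766652]
left -2.9524039830071906
corner L [[0.4748564  0.14997329 0.006     ]]
```

Run:
```python
from h import *
from cell import r,optics
import pickle
yaw=np.radians(-2.5); q=qdown(yaw); e=np.array([np.cos(yaw),np.sin(yaw)])
t=np.array([.6459,.0825])-.0745*e
r.move_to([*t,.115],q); r.sleep(.2)
print(r.current_t(),r.current_tool_pos(),t); shot("w4")
im=optics.get_image("scene"); pickle.dump(im,open("s4.pkl","wb"))
cv2.imwrite("pics/s4.png",cv2.resize(im["pixels"][150:300,150:330,::-1],None,fx=4,fy=4,interpolation=cv2.INTER_CUBIC))
o=np.array([.6459,.0825,.032]); lat=np.array([-e[1],e[0]])
P=[o+np.r_[a*e+b*lat,0] for a,b in ((-.024,-.0225),(-.024,.0225),(.021,.0225),(.021,-.0225))]
tip=np.r_[np.array(r.current_tool_pos())[:2]+.0745*e,.115-.068]
print("scene proj loop",proj(im,P).round(1).tolist(),"tip",proj(im,[tip]).round(1))
```

```text
8.7583 [0.57156712 0.08581364 0.11624833] [0.57147091 0.08574964]
scene proj loop [[268.8, 222.9], [285.2, 229.5], [274.8, 239.6], [258.1, 232.5]] tip [[271.6 226. ]]
```

```bash
sleep 8; ls pics
```

```text
a_scene.png
a_top.png
a_wrist.png
b1.png
b2.png
s2.png
s4.png
w1.png
w2.png
w3.png
w4.png
```

View pics/s4.png

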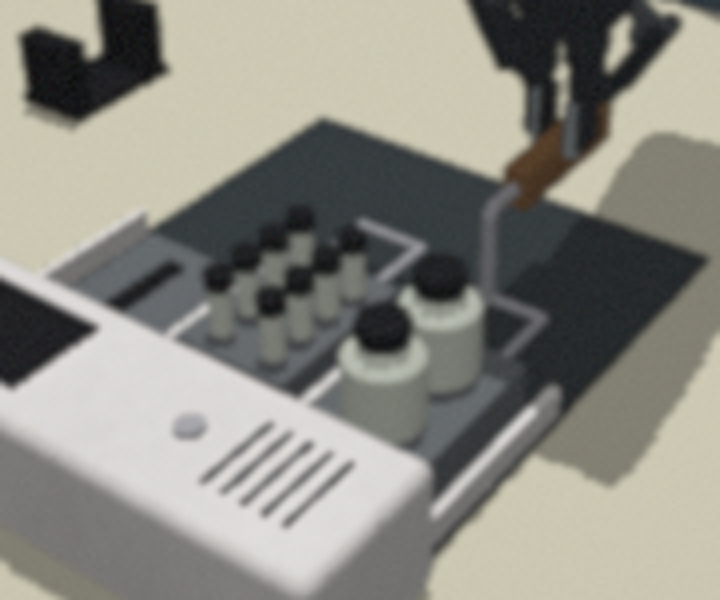

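View pics/w4.png

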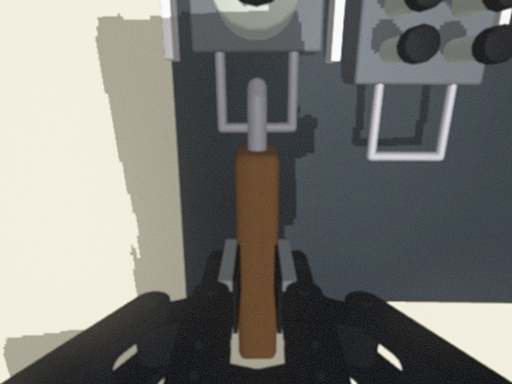

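The prong stands over the loop. In the wrist view the loop's sides are at 221 and 293 and the rod is at 257, and my loop projection matches the scene picture. Lowering, then starting the pull.

Run:
```python
from h import *
from cell import r,optics
import pickle
yaw=np.radians(-2.5); e=np.array([np.cos(yaw),np.sin(yaw)])
t=np.array([.6459,.0825])-.0745*e
r.move_linear([*t,.080],vel=.08); r.sleep(.1)
print("down",r.current_tool_pos(),np.round(r.current_contact_force(),2))
for s in (.010,.018,.026,.040):
    r.move_linear([*(t-s*e),.080],vel=.06); print(s,np.round(r.current_contact_force(),2),np.round(r.current_torque(),2))
print(r.current_t(),r.current_tool_pos()); shot("w5")
im=optics.get_image("scene"); pickle.dump(im,open("s5.pkl","wb"))
cv2.imwrite("pics/s5.png",cv2.resize(im["pixels"][150:300,150:330,::-1],None,fx=4,fy=4,interpolation=cv2.INTER_CUBIC))
```

```text
down [0.57175139 0.08579164 0.08029894] [-0.49  0.65 -1.08]
0.01 [-0.19  0.03 -0.7 ] [-0.01 -0.01  0.04]
0.018 [-0.43 -0.4  -0.35] [ 0.01 -0.06 -0.06]
0.026 [ 1.64  0.5  -0.07] [ 0.05 -0.34 -0.  ]
0.04 [-0.87 -0.12 -0.88] [ 0.02 -0.04 -0.02]
10.8083 [0.53096436 0.08750838 0.07995798]
```

```bash
sleep 12; ls pics
```

```text
a_scene.png
a_top.png
a_wrist.png
b1.png
b2.png
s2.png
s4.png
s5.png
w1.png
w2.png
w3.png
w4.png
w5.png
```

View pics/s5.png

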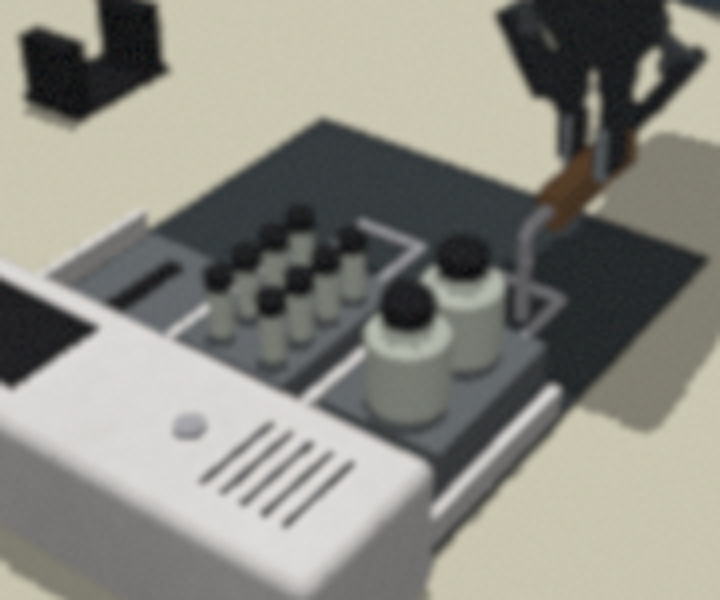

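View pics/w5.png

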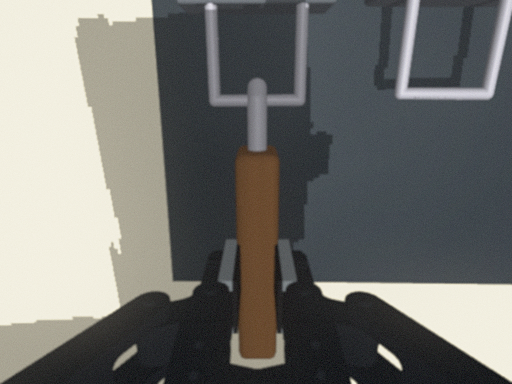

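The carrier has followed by about 23 mm, with the prong in the loop. Continuing to the full distance.

Run:
```python
from h import *
from cell import r,optics
import pickle
yaw=np.radians(-2.5); e=np.array([np.cos(yaw),np.sin(yaw)])
t=np.array([.6459,.0825])-.0745*e
r.move_linear([*(t-.147*e),.080],vel=.05); r.sleep(.2)
print(r.current_t(),r.current_tool_pos(),np.round(r.current_contact_force(),2)); shot("w6")
for n in("scene","top"):
    im=optics.get_image(n); pickle.dump(im,open(n+"6.pkl","wb"))
    c=im["pixels"][150:300,150:330,::-1] if n=="scene" else im["pixels"][90:240,190:370,::-1]
    cv2.imwrite(f"pics/{n}6.png",cv2.resize(c,None,fx=4,fy=4,interpolation=cv2.INTER_CUBIC))
```

```text
13.4 [0.42465589 0.09216743 0.07999493] [ 3.    0.57 -2.41]
```

```bash
sleep 12; ls pics
```

```text
a_scene.png
a_top.png
a_wrist.png
b1.png
b2.png
s2.png
s4.png
s5.png
scene6.png
top6.png
w1.png
w2.png
w3.png
w4.png
w5.png
w6.png
```

View pics/scene6.png

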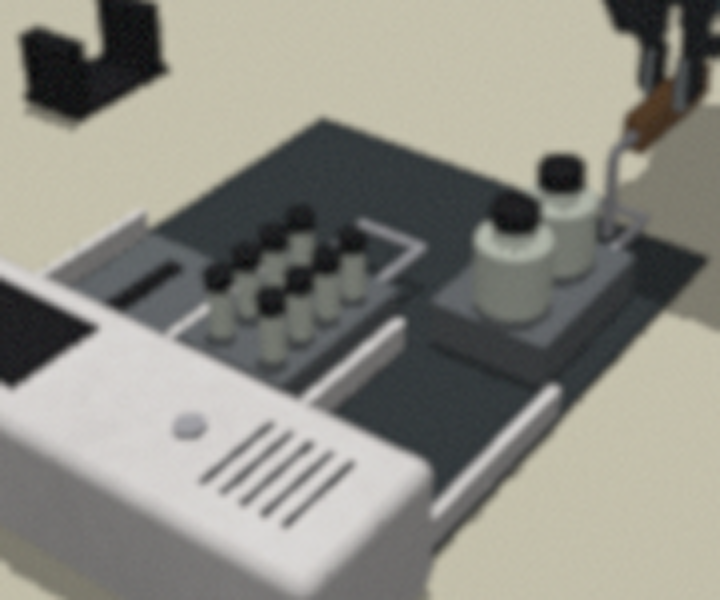

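View pics/top6.png

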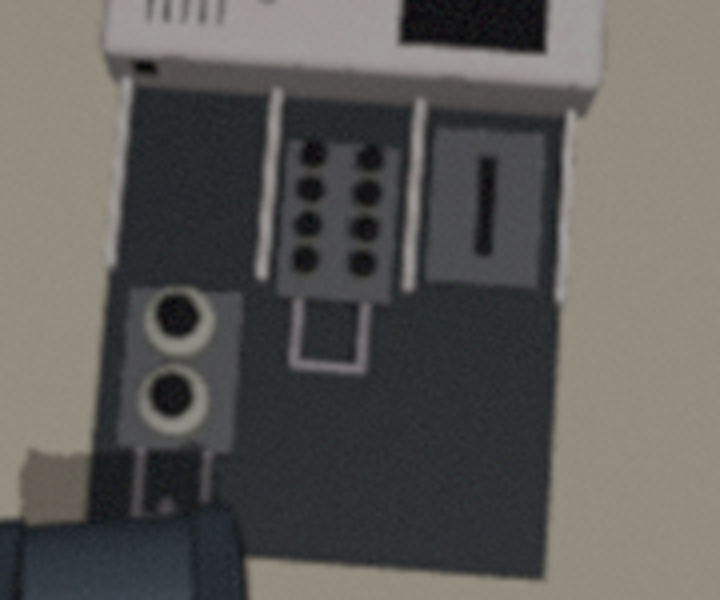

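View pics/w6.png

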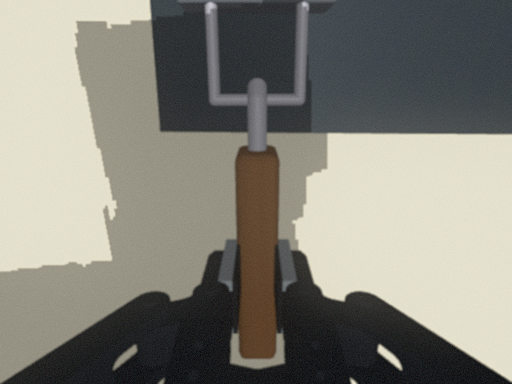

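Run:
```python
from h import *
import pickle
im=pickle.load(open("top6.pkl","rb")); w=pickle.load(open("w6.pkl","rb"))
yaw=np.radians(-2.5); e=np.array([np.cos(yaw),np.sin(yaw)]); O=np.array([.658,-.0162]);l=np.array([-e[1],e[0]])
def d(P): return np.c_[(P[:,:2]-O)@e,(P[:,:2]-O)@l].round(4).tolist()
f=lambda a:[[x/4+190-.4,y/4+90-.4] for x,y in a]
print("carrier back top corners",d(onplane(im,f([(130,289),(243,293)]),.036)))
print("divider front tops",d(onplane(im,f([(112,262),(262,277),(409,290),(560,300)]),.032)))
print("divider front as z.006",d(onplane(im,f([(112,267),(262,280),(409,292),(560,302)]),.006)))
print("wrist: front bar",d(onplane(w,[[216,100],[299,100]],.032)),"deck edge",d(onplane(w,[[163,132],[505,133]],.006)))
```

```text
carrier back top corners [[-0.0162, 0.1382], [-0.0139, 0.0614]]
divider front tops [[0.0025, 0.1525], [-0.0012, 0.0495], [-0.0035, -0.0507], [-0.0034, -0.1536]]
divider front as z.006 [[0.0043, 0.1552], [0.002, 0.0503], [0.0003, -0.0518], [0.0004, -0.1568]]
wrist: front bar [[-0.1692, 0.1199], [-0.1692, 0.0755]] deck edge [[-0.1899, 0.1568], [-0.1908, -0.0561]]
```

The carrier's rear edge is about 14–16 mm clear of the divider ends and its loop is about 18 mm inside the deck's front edge. Unhooking and returning the hook.

Run:
```python
from h import *
from cell import r,optics
import pickle
yaw=np.radians(-2.5); e=np.array([np.cos(yaw),np.sin(yaw)])
t=np.array([.6459,.0825])-.0745*e
r.move_linear([*(t-.133*e),.080],vel=.05)
print(np.round(r.current_contact_force(),2))
r.move_linear([*(t-.133*e),.18],vel=.12); r.sleep(.1)
shot("w7"); print(r.current_t())
q=qdown(np.radians(-2.2))
r.move_to([.5071,-.3446,.18],q); r.sleep(.2)
shot("w8")
r.move_linear([.5071,-.3446,.090],vel=.12); r.sleep(.15)
print(r.current_t(),r.current_tool_pos(),np.round(r.current_contact_force(),2))
im=optics.get_image("scene"); pickle.dump(im,open("s8.pkl","wb"))
cv2.imwrite("pics/s8.png",cv2.resize(im["pixels"][100:250,120:300,::-1],None,fx=4,fy=4,interpolation=cv2.INTER_CUBIC))
```

```text
[ 0.05  0.33 -0.43]
15.1167
18.0417 [ 0.50745609 -0.34487427  0.09083788] [ 0.72 -0.28 -1.36]
```

```bash
sleep 14; python3 -c "
import cv2,numpy as np
cv2.imwrite('pics/w78.png',cv2.resize(np.hstack([cv2.imread('pics/w7.png'),cv2.imread('pics/w8.png')]),(800,300)))"
```

```text
(no output)
```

View pics/w78.png

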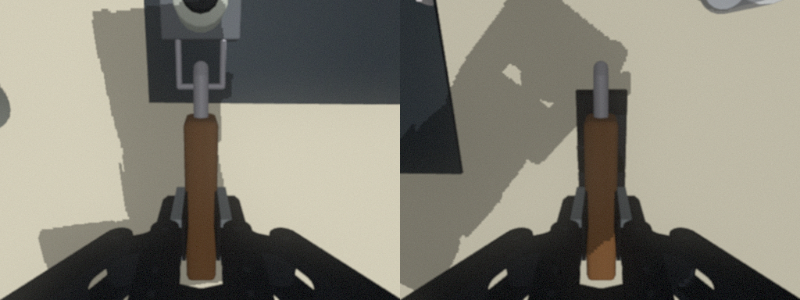

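View pics/s8.png

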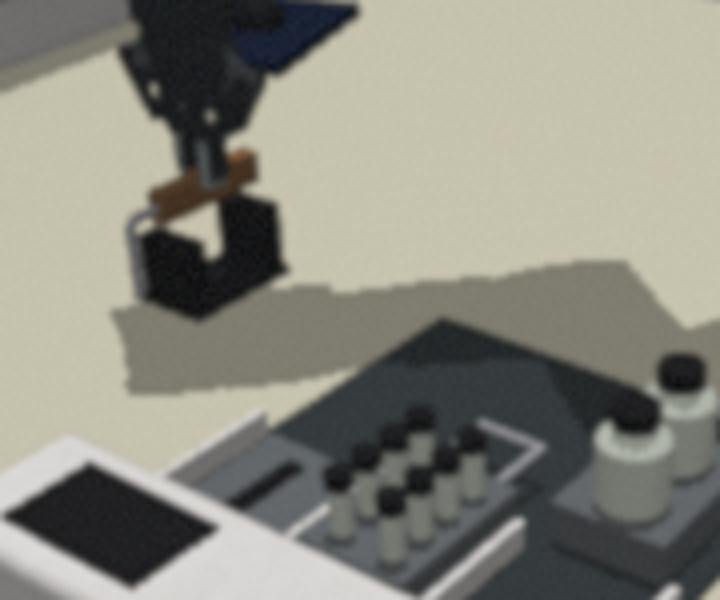

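The loop is free, and the hook hangs level and centred over both posts. Lowering until contact, then releasing.

Run:
```python
from h import *
from cell import r,optics
import pickle
for z in (.082,.0790,.0780,.0772,.0765):
    r.move_linear([.5071,-.3446,z],vel=.03); r.sleep(.1)
    f=np.array(r.current_contact_force()); print(z,np.round(f,2),r.current_tool_pos()[2])
    if f[2]>4: break
r.set_gripper(0.4); r.set_gripper(1.0); r.sleep(.2)
print(np.round(r.current_contact_force(),2))
r.move_linear([.5071,-.3446,.17],vel=.12)
r.move_to([.477,-.3418,.25],qdown(0.)); r.sleep(.5)
print(r.current_t(),np.round(r.current_contact_force(),2))
shot("w9")
for n in("scene","top"):
    im=optics.get_image(n); pickle.dump(im,open(n+"9.pkl","wb"))
    c=im["pixels"][100:250,120:300,::-1] if n=="scene" else im["pixels"][90:240,200:420,::-1]
    cv2.imwrite(f"pics/{n}9.png",cv2.resize(c,None,fx=3.6,fy=3.6,interpolation=cv2.INTER_CUBIC))
im=pickle.load(open("w9.pkl","rb"))
c=im["pixels"].astype(int); m=((c[...,0]>c[...,2]*1.6)&(c[...,0]>50)).astype(np.uint8)
n,l,st,ce=cv2.connectedComponentsWithStats(m); k=1+st[1:,4].argmax(); print(st[k])
vs,us=np.nonzero(l==k)
C=cloud(im); mm=cv2.erode((l==k).astype(np.uint8),np.ones((3,3)))>0; print("z",np.percentile(C[mm][:,2],[5,50,95]))
ctr=[[(us[vs==v].min()+us[vs==v].max())/2,v] for v in range(vs.min()+4,vs.max()-14,2)]
P=onplane(im,ctr,.086); a=np.polyfit(P[:,0],P[:,1],1); print("yaw",np.degrees(np.arctan(a[0])))
f=onplane(im,[[263,vs.min()],[260,vs.max()]],.086); print(f,"y at .507",np.polyval(a,.507))
```

```text
0.082 [ 0.07 -0.85 -2.09] 0.08201392260122985
0.079 [-0.11 -0.29 -1.5 ] 0.07898743536971589
0.078 [ 0.02 -0.62 -0.69] 0.07801508175913967
0.0772 [-0.58  0.18 -1.2 ] 0.07720411461824968
0.0765 [-2.67  2.04  5.27] 0.07708504892979105
[ 0.12 -0.52  0.05]
22.95 [-0.11 -0.19 -0.24]
[ 249   79   24  111 2123]
z [0.08584289 0.08709522 0.08832849]
yaw -2.0211667297999676
[[ 0.55712096 -0.34689576  0.086     ]
 [ 0.45977567 -0.3446207   0.086     ]] y at .507 -0.34485858994948043
```

```bash
sleep 14; ls pics/*9.png
```

```text
pics/scene9.png
pics/top9.png
pics/w9.png
```

View pics/scene9.png

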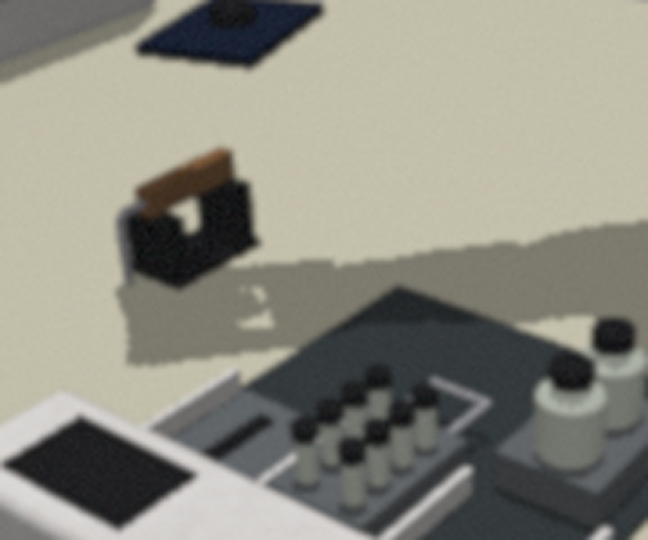

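View pics/top9.png

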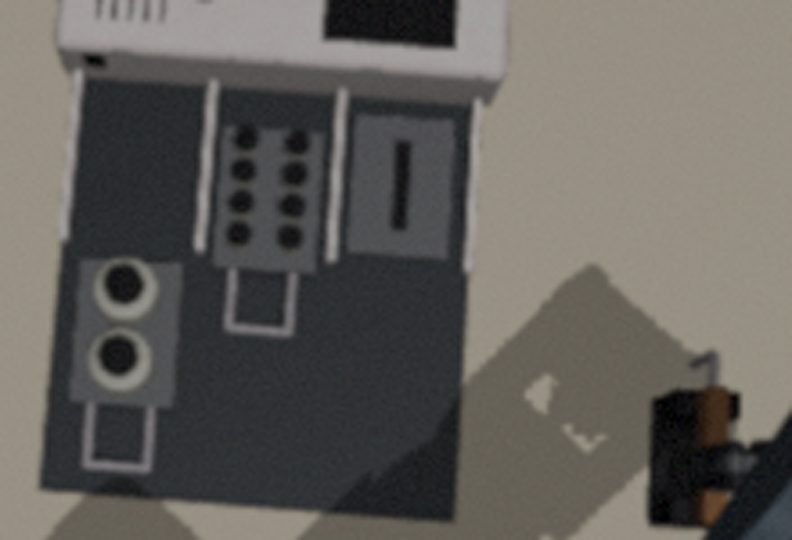

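Run:
```python
from h import *
import pickle
im=pickle.load(open("top9.pkl","rb")); C=cloud(im)
a=pickle.load(open("a.pkl","rb"))["top"]
# tube carrier unchanged?
d=np.abs(im["pixels"][95:190,258:292].astype(int)-a["pixels"][95:190,258:292].astype(int)).mean(); print("tube diff",d)
yaw=np.radians(-2.5); e=np.array([np.cos(yaw),np.sin(yaw)]); O=np.array([.658,-.0162]);l=np.array([-e[1],e[0]])
D=np.dstack([(C[...,:2]-O)@e,(C[...,:2]-O)@l,C[...,2]])
m=(abs(D[...,1]-.1)<.05)&(D[...,0]<.02)&(D[...,0]>-.19)&(D[...,2]>.025)&(D[...,2]<.045)
print(m.sum(),np.percentile(D[m][:,0],[0,2,98,100]),np.percentile(D[m][:,1],[0,2,98,100]))
```

```text
tube diff 9.305366357069143
772 [-0.1714891  -0.16952919 -0.01413273  0.01605417] [0.05006697 0.06225506 0.13673772 0.13820926]
```

Everything is in place. The hook lies level on both posts, the bottle carrier is fully out on the front deck, and the tube carrier is where it was.

```bash
python3 -c "
from cell import r
print(r.hand_in(), r.current_t())"
```

```text
the job is handed in; nothing more can be done
the job is handed in; nothing more can be done
```

I took the hook from its rest, dropped the prong into the bottle carrier's loop and drew that carrier straight out along its lane. I then unhooked it, laid the hook back on its rest and handed the job in. The clock read about 23 s when the last pictures were taken.

**Last checks**
- **Bottle carrier:** it stands upright on the front of the deck. Its rear edge is about 14–16 mm clear of the divider ends, and its loop is about 18 mm inside the deck's front edge.
- **Hook:** it lies level on both posts. The wrist camera puts it within about 1 mm and 0.2° of its original pose.
- **Tube carrier:** it looks unmoved when I compare the pictures by eye. The pixel-difference check (mean about 9) settled nothing, as I had no baseline for camera noise or lighting.
- **Forces:** the highest I read at the wrist was about 6 N; I read it between moves, not continuously.

**Disagreements**
- **Dock angle:** estimates ran from -2.1° to -3.0°. I used -2.5°, and the carrier came out without binding.
- **Handle position:** the top and wrist cameras differed by about 3 mm sideways; I used the wrist camera's figure.

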